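# Clip a gearbox solenoid into its test fixture

## Task

Take the solenoid out of the blue cradle and press it down sideways into both copper spring clips of the test fixture, brass nose towards the yellow end stop but still clear of its contact pin, until it snaps fully home and level. Then slide it along inside the clips until the nose has pushed the contact pin all the way in and rests against the stop, and let go so that it stays there. Press gently, only as hard as the clips and the stop need, and leave the other things on the bench where they are.

Things in the scene. Friction and masses are not known exactly. Their poses are not given: they have to be found in the camera images.
- solenoid: Steel cylinder 26 mm in diameter, 112 mm long (0.2 to 0.31 kg); origin at its middle on its axis, x along it towards the nose. Brass nose at +x, 16 mm in diameter, 8 mm long, tip at x = 64 mm; green band near it. Black connector block (16 x 16 x 13 mm) on the other end, to x = -72 mm. It starts lying in the cradle and may be rolled any way.
- solenoid_nose (a point): Centre of the tip of the solenoid's brass nose, 64 mm from the solenoid's origin along its x axis; the end that must face the stop.
- fixture: Test fixture, fixed. Origin on the bench under the middle between two spring clips; x along the clips' axis towards the yellow end stop, z up. Aluminium plate 10 mm thick, x -90 to 115 mm, y -45 to 45 mm. Clips centred at x = -36 and 36 mm, each 10 mm long; the 62 mm between them is free for fingers down to the plate.
- fixture_seat (a point): Point on the clips' axis midway between them, 45 mm above the bench: the cylinder's axis lies at this height when home. Snap it in with the solenoid's origin 13 to 16 mm short of here (fixture x = -13 to -16 mm): then the nose is clear of the pin and the cylinder still lies in both clips. Axes as the fixture's.
- front_clip (a point): Middle of the clip nearer the stop, on the clips' axis, 45 mm up (the other is 72 mm behind it). Saddle 32 mm above the bench; two copper jaws hinged at the foot, lips 18 mm apart at 54 mm up, flared ends at 64 mm, out to y = 20 mm either side. The cylinder meets the lips with its axis about 64 mm up; pressing it in takes 6 to 15 N in all, then it snaps home; sliding it along takes 6 to 15 N.
- stop_zone (a point): Point on the clips' axis at fixture x = 68 mm, 45 mm up; does not move with the stop. The end stop (yellow block 26 mm long, 44 wide, 58 high, black screw on top to 68) is clamped with its face 8 mm or less either side of here: not measured, look or feel for it. A brass pin 7 mm in diameter sticks 6 mm out of the face. Nose meets face with the solenoid's origin at fixture x = -4 to 12 mm.
- pin (a joint): How far the contact pin is pushed in, m: 0 free, 0.006 fully in, flush with the face of the end stop. Its spring is weak (0.5 to 1 N); then the nose meets the rigid face, which may be pushed with at most 15 N.
- cradle: Blue plastic cradle fixed to the bench, plate 130 x 70 x 8 mm with two V-shaped supports 12 mm long at x = -40 and +40 mm (68 mm free between them, open at the top). Origin on the bench under its middle, x axis along the V; a cylinder lying in it has its axis 45 mm above the bench.
- multimeter: Bystander: black multimeter lying flat, 85 x 160 x 34 mm, origin at the centre of its underside.
- spare: Bystander: short spare solenoid standing upright, 34 mm in diameter, 70 mm high, origin at the centre of its underside.
- filter: Bystander: dark oil filter can, 72 mm in diameter, 85 mm high, origin at the centre of its underside.
- socket: Bystander: steel wrench socket standing upright, 30 mm in diameter, 36 mm high, origin at the centre of its underside.

How it is judged:
On the way, in this order (a step that is already met when the one before it is completed fails the run):
1. the solenoid is snapped home in both clips, nose towards the stop, the contact pin still free (z of solenoid in the frame of fixture_seat between -0.003 and 0.002 m and y of solenoid in the frame of fixture_seat between -0.003 and 0.003 m and angle between the x axis of solenoid and the x axis of fixture, either way round below 0.06 rad and value of joint pin below 0.002 m and x of solenoid_nose in the frame of fixture_seat above 0.03 m), for 0.2 s.
2. the solenoid, still in the clips, has pushed the contact pin in (z of solenoid in the frame of fixture_seat below 0.003 m and value of joint pin above 0.0045 m), for 0.2 s.
At the end, for the whole second after the job is handed in: The solenoid lies at rest and released in both clips, its axis within 2 mm of the seated height and 3 mm sideways, parallel to the clips within 0.06 rad, nose towards the stop, with the contact pin pushed in by at least 4.5 of its 6 mm (z of solenoid in the frame of fixture_seat between -0.003 and 0.002 m and y of solenoid in the frame of fixture_seat between -0.003 and 0.003 m and angle between the x axis of solenoid and the x axis of fixture, either way round below 0.06 rad and value of joint pin above 0.0045 m and linear speed of solenoid below 0.01 m/s and x of solenoid_nose in the frame of fixture_seat above 0.03 m); the robot touches nothing.
It fails at once if the solenoid is pressed too hard on the clips or the stop (the sum of all contacts, the clips' own squeeze of some 20 to 35 N included) (contact force between solenoid and fixture above 70 N).
It fails at once if the nose is pushed against the rigid face of the end stop with more than 15 N (contact force between solenoid and end_stop above 15 N).
It fails at once if the gripper pushes on the fixture with more than 20 N (contact force between the fingers and fixture above 20 N).
It fails at once if a bystander is moved by more than 20 mm (distance of any of multimeter, spare, filter, socket from where it was at the start of the episode above 0.02 m).
It also fails if it takes over 72 s, if anything falls off the work surface, if the arm or the gripper's body presses on something with over 40 N, if the wrist force passes 120 N, or if a joint passes its speed limit or range.

## Robot

A 6-joint arm with a two-finger parallel gripper is mounted at the origin on the work surface. World frame = base frame: x ahead of the robot, y to its left, z up, the work surface at z = 0. Lengths are in m, angles in rad, forces in N, time in s.
With the tool pointing down it reaches from about 0.35 to 0.975 m from the base axis. Payload 17.4 kg.
Tool frame: the origin (TCP) lies midway between the tips of the shut fingers; the grasp point (between the pads) lies robot.grip_depth behind it (robot.grip_depth is the distance from the TCP to the grasp point, in m); z points along the fingers, y is the direction in which the jaws open and shut (so a half turn about z gives the same grasp; the last joint's range is limited). The gripper opens to 85 mm and grips with 20 to 120 N. Pads are 22 mm wide; open, the fingers measure 114 mm over their backs; the gripper's body (76 mm by 85 mm) begins 54 mm behind the grasp point. The pads swing forward as they close: fully open they stand 13 mm farther back than shut.
Start: joints at [-1.249, 0.116, 1.442, -0, 1.584, -0.038], TCP at [0.238, -0.632, 0.231] pointing down, gripper open.
Joint ranges: [-2.83, 2.83], [-0.83, 2.19], [0.07, 2.5], [-1.14, 4.28], [0.01, 3], [-2.97, 2.97]. Speed limits (rad/s): [1.89, 1.89, 2.22, 3.14, 3.14, 3.14].

## Interface

Orientations are given as a unit quaternion [x, y, z, w].
In Python, from station import robot, claw, solve_ik, sensors, capture, camera_model, job, look_for, trace, spot_point gives the robot as it stands. Calls block until the motion is done:
- robot.reach(position, orientation): joint-space move of the TCP to a pose.
- robot.line_to(position, orientation=None, max_speed=0.15, contact_N=None): straight line of the TCP; orientation=None keeps the orientation; max_speed is the mean speed in m/s. With contact_N (N) it stops when the force on the tool has changed by that much, and returns True; else False.
- robot.goto_joints(angles): joint-space move.
- claw.gripper_to(opening): finger opening in m; the grip force is fixed at half the most; returns when the fingers have stopped.
- robot.hold(seconds).
- solve_ik(position, orientation): joint angles nearest the present ones, or None.
- sensors.state(): the state.
- capture(name): name is "scene" or "top" or "wrist"; returns (picture, depth): 384x512x3 uint8, blue, green, red; 384x512 float32, m along the optical axis (not along the pixel's ray), 0 where there is no reading.
- camera_model(name): a dict with "fx", "fy", "cx", "cy" (pixels), "camera_from_world" (4x4, takes a point from world to camera coordinates). Camera axes: x right, y down, z forward; pixel columns grow to the right and rows downward; lengths in m; the calibration is good to about 2 mm. A picture is of the moment at which its call begins: read the wrist's pose just before it. camera_model takes no time and is no camera call; for the wrist camera it gives the pose at the moment of the call.
A pose or a line that the arm cannot do raises robot.IKError and nothing moves.
- job.close_job(): hands the job in, once; it reports no verdict.
Trained networks look in the newest picture that a camera, given by its name, has taken for a name from the list of things; names that differ only in an ending like _2 or _b are one class to them, and where a whole thing is asked for, a point or a joint stands for the part that bears it (a point fixed in the world has none). Each returns a list of dicts, best first, with "confidence" (0 to 1); they miss things now and then, are a little off and sometimes report something else, mostly with a low value. They report only what shows in the picture. A call takes as long as a camera call.
- look_for(target, camera): "position" ([column, row] in pixels, amid what is visible of it).
- trace(target, camera): "mask" (384x512 bool, what is visible of it) and "position" ([column, row] in pixels, amid what is visible of it).
- spot_point(target, camera): "position" ([column, row] in pixels: a listed point, or the origin of a listed thing).
The state is a dict: "time_s": time; "joint_pos": joint angles; "qd": joint speeds; "joint_efforts": joint torques, N m; "eef_pos": TCP position; "ee_rot": TCP orientation; "contact_force": force on the tool from outside, world axes, zero at the start; "torque": the same for the moment, N m; "width": finger opening in m.
Only numpy, scipy, OpenCV 4.12 (cv2) and the standard library are available. Lean on these libraries where they do the work, as an engineer would, in place of code of your own. Each camera call takes 0.05 s, during which the arm holds its last target. There are 200 camera calls.

## Working session

There is one attempt and no reset: what is moved stays moved. The work goes in short steps, each a Python script; the robot and the scene stay as the last script left them, time stands still between calls to the robot, and variables do not carry over. Pictures are saved under pics/ and viewed, about 8 in all and at most 12, crops included, and the job is handed in when it is done.

```bash
mkdir -p pics; ls; python3 - <<'E'
from station import *
import cv2,numpy as np
print(sensors.state(), robot.grip_depth)
for c in ("top","scene"):
    im,d=capture(c); cv2.imwrite(f"pics/{c}0.png",im); np.savez(f"{c}0.npz",im=im,d=d)
    m=camera_model(c); print(c,m)
    for t in ("solenoid","solenoid_nose","fixture","fixture_seat","front_clip","stop_zone","cradle"):
        print(t,[(np.round(r["position"],1),round(r["confidence"],2)) for r in spot_point(t,c)[:2]])
a=np.hstack([cv2.imread("pics/top0.png"),cv2.imread("pics/scene0.png")])
E
```

```text
pics
{'time_s': 0.0, 'joint_pos': array([-1.24878672e+00,  1.16480545e-01,  1.44227008e+00,  4.22878125e-06,
        1.58400696e+00, -3.78118475e-02]), 'qd': array([ 1.34350184e-03,  1.49973411e-03, -7.65672786e-04, -6.93440879e-04,
        5.29504910e-05, -2.24817256e-04]), 'joint_efforts': array([-2.02677516e-04, -7.31986141e+01, -6.32491708e+01, -6.37043127e-05,
        6.28350070e-03, -2.58299195e-06]), 'eef_pos': array([ 0.23759591, -0.63159336,  0.23056285]), 'ee_rot': array([ 9.83859499e-01,  1.78941740e-01, -8.03964306e-05, -5.76893569e-04]), 'contact_force': array([-0.66565803, -0.79124458, -0.3598932 ]), 'torque': array([ 0.04363082,  0.07178686, -0.0025726 ]), 'width': 0.08493711666649512} 0.0187
top {'fx': 415.43740549723145, 'fy': 415.43740549723145, 'cx': 250.0246623167992, 'cy': 188.20916352846686, 'camera_from_world': array([[ 5.24284661e-03, -9.99985602e-01, -1.14384958e-03,
        -1.43204214e-02],
       [-9.98983858e-01, -5.18638366e-03, -4.47700026e-02,
         5.80218022e-01],
       [ 4.47634256e-02,  1.37740952e-03, -9.98996666e-01,
         1.16078639e+00],
[... 506 characters left out ...]
'fy': 384.62733052726304, 'cx': 258.15632154399435, 'cy': 189.82216706275364, 'camera_from_world': array([[ 0.85709478,  0.51505723,  0.0102266 , -0.49166806],
       [ 0.40838155, -0.66720958, -0.62294132, -0.21061942],
       [-0.31402715,  0.53809611, -0.78220172,  1.08589342],
       [ 0.        ,  0.        ,  0.        ,  1.        ]])}
solenoid [(array([277. , 132.5]), 0.95)]
solenoid_nose [(array([302.7, 141.5]), 0.75)]
fixture [(array([206.6, 231.7]), 0.71), (array([220., 226.]), 0.43)]
fixture_seat [(array([203.8, 222.1]), 0.87)]
front_clip [(array([219.7, 226.1]), 0.86)]
stop_zone [(array([233.6, 232. ]), 0.79), (array([205. , 232.3]), 0.46)]
cradle [(array([273.8, 144.9]), 0.66)]
```

```bash
cat > h.py <<'E'
from station import *
import cv2,numpy as np
def ray(p,cam,z,m=None):
    m=m or camera_model(cam);T=np.linalg.inv(m["camera_from_world"])
    v=T[:3,:3]@[(p[0]-m["cx"])/m["fx"],(p[1]-m["cy"])/m["fy"],1]
    return T[:3,3]+v*(z-T[2,3])/v[2]
def cloud(d,m):
    r,c=np.indices(d.shape);T=np.linalg.inv(m["camera_from_world"])
    P=np.stack([(c-m["cx"])/m["fx"]*d,(r-m["cy"])/m["fy"]*d,d],-1)@T[:3,:3].T+T[:3,3]
    P[d<=0]=np.nan
    return P
E
python3 - <<'E'
from h import *
for n,p,z in [("sol",(178,211.9),.045),("nose",(178.7,185.9),.045),("cradle",(182.2,212.8),0),("fix",(297.3,209.9),0),("seat",(294.5,210.6),.045),("fc",(291.6,197.7),.045),("sz",(289.5,187.3),.045)]: print(n,ray(p,"top",z).round(4))
for n,p,z in [("sol",(277,132.5),.045),("nose",(302.7,141.5),.045),("seat",(203.8,222.1),.045),("fc",(219.7,226.1),.045),("sz",(233.6,232),.045)]: print("s",n,ray(p,"scene",z).round(4))
a=cv2.imread("pics/top0.png"); cv2.imwrite("pics/a.png",cv2.resize(a[90:290,110:410],None,fx=2.6,fy=2.6,interpolation=cv2.INTER_CUBIC))
E
```

```text
sol [0.5128 0.1858 0.045 ]
nose [0.5842 0.1848 0.045 ]
cradle [0.5097 0.1816 0.    ]
fix [ 0.5197 -0.1463  0.    ]
seat [ 0.518  -0.1336  0.045 ]
fc [ 0.5534 -0.1256  0.045 ]
sz [ 0.5819 -0.1198  0.045 ]
s sol [0.5207 0.1809 0.045 ]
s nose [0.5916 0.1862 0.045 ]
s seat [ 0.5232 -0.1395  0.045 ]
s fc [ 0.5575 -0.1303  0.045 ]
s sz [ 0.5903 -0.1273  0.045 ]
```

View pics/a.png

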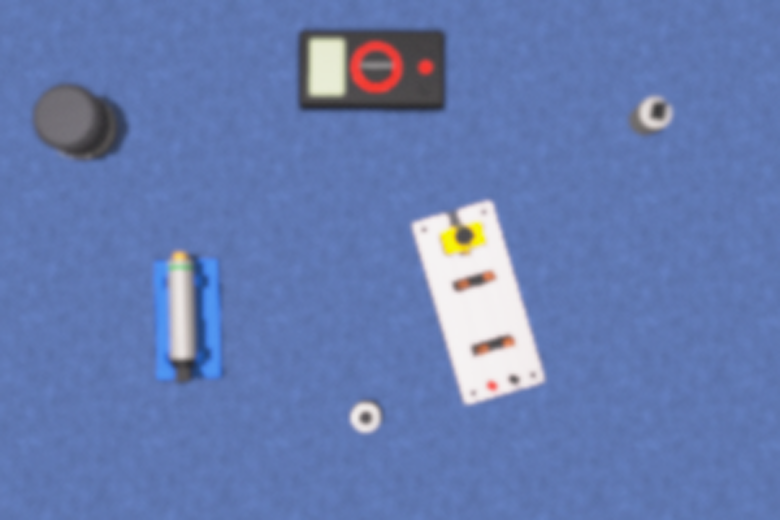

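View pics/scene0.png

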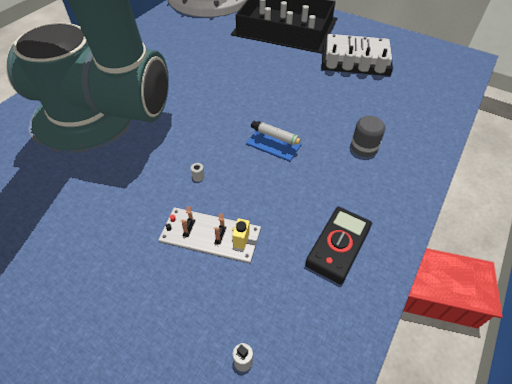

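The top crop shows the solenoid in the blue cradle at crop (180,312), with its nose up (+x). The fixture is at (478,300), tilted about 15°, with the yellow stop at the far end. The scene picture agrees. Next I'll look closer with the wrist camera, fixture first, then the cradle.

```bash
cat >> h.py <<'E'
def q(a): return [np.cos(a/2),np.sin(a/2),0,0]
E
python3 - <<'E'
from h import *
def see(tag,names):
    m=camera_model("wrist"); im,d=capture("wrist"); cv2.imwrite(f"pics/{tag}.png",im); np.savez(tag+".npz",im=im,d=d,**m)
    P=cloud(d,m)
    T=np.linalg.inv(m["camera_from_world"]); print(tag,"cam",T[:3,3].round(3),T[:3,2].round(3))
    for t,z in names:
        for r in spot_point(t,"wrist")[:2]:
            p=r["position"]; print(t,np.round(p,1),round(r["confidence"],2),ray(p,"wrist",z,m).round(4),P[int(p[1]),int(p[0])].round(4))
robot.reach([0.50,-0.137,0.30],q(0.25))
see("wfix",[("fixture",0),("fixture_seat",.045),("front_clip",.045),("stop_zone",.045)])
robot.reach([0.49,0.185,0.28],q(0.0))
see("wsol",[("solenoid",.045),("solenoid_nose",.045),("cradle",0)])
print(sensors.state()["time_s"],sensors.state()["contact_force"])
cv2.imwrite("pics/w1.png",np.vstack([cv2.imread("pics/wfix.png"),cv2.imread("pics/wsol.png")])[:, :])
a=np.hstack([cv2.imread("pics/wfix.png"),cv2.imread("pics/wsol.png")]);cv2.imwrite("pics/w1.png",cv2.resize(a,(800,300),interpolation=cv2.INTER_AREA))
E
```

```text
wfix cam [ 0.567 -0.121  0.441] [-0.262 -0.066 -0.963]
fixture [262.5 145.4] 0.77 [ 0.5183 -0.1403  0.    ] [ 0.5198 -0.139   0.0099]
fixture_seat [265.  149.7] 0.64 [ 0.5184 -0.1432  0.045 ] [ 0.515  -0.1449  0.0088]
front_clip [263.2 115.8] 0.87 [ 0.5615 -0.1295  0.045 ] [ 0.5621 -0.1296  0.013 ]
stop_zone [261.1  93.2] 0.58 [ 0.5885 -0.1197  0.045 ] [ 0.5882 -0.1195  0.0527]
wsol cam [0.559 0.184 0.422] [-0.27   0.001 -0.963]
solenoid [262.  143.5] 0.58 [0.5176 0.1788 0.045 ] [0.5196 0.179  0.0571]
solenoid_nose [260.7  87. ] 0.94 [0.5868 0.1806 0.045 ] [ 0.5902  0.1812 -0.0007]
cradle [263.5 143.5] 0.62 [0.5127 0.1761 0.    ] [0.5196 0.1777 0.0573]
4.5083 [-0.10177605  0.03871034  0.16752735]
```

View pics/w1.png

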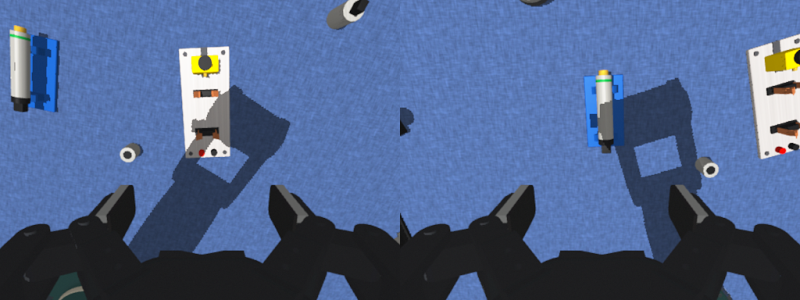

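The wrist pictures show the fixture upright at about (262,145) full-size and the solenoid at (262,143). I'll fit both from the depth clouds.

```bash
cat > fit.py <<'E'
from h import *
def rect(xy):
    r=cv2.minAreaRect((xy*1000).astype(np.float32)); b=cv2.boxPoints(r)/1000
    e=b[1]-b[0] if np.linalg.norm(b[1]-b[0])>np.linalg.norm(b[2]-b[1]) else b[2]-b[1]
    if e[0]<0:e=-e
    return np.array(r[0])/1000,np.arctan2(e[1],e[0]),np.array(r[1])
def near(P,c,r): return np.hypot(P[...,0]-c[0],P[...,1]-c[1])<r
if __name__=="__main__":
    for tag in("wfix","wsol"):
        f=np.load(tag+".npz"); P=cloud(f["d"],f); im=f["im"].astype(int); f=0
        if tag=="wfix":
            hsv=cv2.cvtColor(im.astype(np.uint8),cv2.COLOR_BGR2HSV)
            M=near(P,(.52,-.14),.14)&(abs(P[...,2]-.01)<.004)&(hsv[...,1]<80)
            M=cv2.morphologyEx(M.astype(np.uint8),cv2.MORPH_OPEN,np.ones((3,3)))>0
            c,a,s=rect(P[M][:,:2]); print("plate",c.round(4),a.round(4),s.round(1),np.median(P[M][:,2]))
            u=np.array([np.cos(a),np.sin(a)]);v=np.array([-u[1],u[0]]); o=c-.0125*u; print("origin",o.round(4))
            L=np.stack([(P[...,:2]-o)@u,(P[...,:2]-o)@v,P[...,2]],-1)
            Y=near(P,(.59,-.12),.06)&(P[...,2]>.05)&(hsv[...,0]>20)&(hsv[...,0]<35)&(hsv[...,1]>120)
            print("stop",np.percentile(L[Y],[2,10,50,90,98],axis=0).round(4))
            for x in(-.036,.036):
                K=(abs(L[...,0]-x)<.012)&(abs(L[...,1])<.03)&(L[...,2]>.045)&(L[...,2]<.075)
                q_=L[K]; print("clip",K.sum(),q_.min(0).round(4),q_.max(0).round(4),(q_[q_[:,1]>0].mean(0)).round(4),(q_[q_[:,1]<0].mean(0)).round(4))
        else:
            S=near(P,(.518,.18),.09)&(P[...,2]>.047)&(P[...,2]<.065)
            c,a,s=rect(P[S][:,:2]);print("sol",S.sum(),c.round(4),a.round(4),s.round(1),np.percentile(P[S][:,2],[50,95,99]))
            xy=P[S][:,:2]; l=cv2.fitLine((xy*1000).astype(np.float32),cv2.DIST_HUBER,0,.01,.01).ravel();print("line",l)
            # cylinder top ridge: highest 0.056+
            R=S&(P[...,2]>.0555); l=cv2.fitLine((P[R][:,:2]*1000).astype(np.float32),cv2.DIST_HUBER,0,.01,.01).ravel();print("ridge",R.sum(),l, np.percentile(P[R][:,0],[0,100]))
E
python3 fit.py
```

```text
plate [ 0.5338 -0.138 ] 0.2912 [204.7  89.9] 0.009159448655791103
origin [ 0.5219 -0.1416]
stop [[ 0.0701 -0.0208  0.0549]
 [ 0.0714 -0.0183  0.0559]
 [ 0.0807  0.0002  0.0571]
 [ 0.0928  0.0188  0.0584]
 [ 0.095   0.0212  0.0672]]
clip 129 [-0.0414 -0.0192  0.0454] [-0.031   0.0201  0.0644] [-0.0357  0.015   0.0584] [-0.0357 -0.0145  0.0583]
clip 139 [ 0.0309 -0.0195  0.0517] [0.0409 0.0201 0.0647] [0.0361 0.0147 0.059 ] [ 0.0364 -0.0146  0.0587]
sol 1940 [0.5153 0.1784] 0.0393 [135.9  25.4] [0.05506717 0.05754479 0.05813345]
line [9.9902415e-01 4.4166598e-02 5.1941980e+02 1.7863002e+02]
ridge 843 [9.9904221e-01 4.3756343e-02 5.2154242e+02 1.7875247e+02] [0.46331848 0.57463915]
```

```bash
cat >> h.py <<'E'
O=np.array([.5219,-.1416]);A=.2912;U=np.array([np.cos(A),np.sin(A)]);V=np.array([-U[1],U[0]]);G=.008
def fx(x,z,y=0.): # TCP so that solenoid origin is at fixture x, axis height z
    p=O+U*(x+G)+V*y; return [p[0],p[1],z-.0187]
def loc():
    s=sensors.state(); d=s["eef_pos"][:2]-O; F=s["contact_force"]; a=2*np.arctan2(s["ee_rot"][1],s["ee_rot"][0])
    return f't={s["time_s"]:.2f} x={d@U-G:.4f} y={d@V:.4f} z={s["eef_pos"][2]+.0187:.4f} yaw={a:.4f} F=({F[:2]@U:.1f},{F[:2]@V:.1f},{F[2]:.1f}) M={s["torque"].round(2)} w={s["width"]:.4f}'
E
python3 - <<'E'
from h import *
a=.0435; p=np.array([.5193,.1786])+G*np.array([np.cos(a),np.sin(a)])
robot.reach([*p,.10],q(a))
print(robot.line_to([*p,.0263],max_speed=.08,contact_N=8), loc())
claw.gripper_to(0.02); print(loc())
robot.line_to([*p,.14],max_speed=.12); print(loc())
robot.reach(fx(-.0145,.13),q(A)); robot.hold(.3)
print(loc())
m=camera_model("wrist"); im,d=capture("wrist"); np.savez("h1.npz",im=im,d=d,**m)
cv2.imwrite("pics/h1.png",im)
print(spot_point("solenoid_nose","wrist")[:1], ray(spot_point("solenoid_nose","wrist")[0]["position"],"wrist",.13,m))
P=cloud(d,m);L=np.stack([(P[...,:2]-O)@U,(P[...,:2]-O)@V,P[...,2]],-1)
S=(L[...,2]>.118)&(L[...,2]<.16)&(abs(L[...,1])<.014)&(L[...,0]>.01)&(L[...,0]<.08)
Q=L[S];print(S.sum(),Q.min(0),Q.max(0))
for x in np.arange(.012,.06,.006):
    k=Q[abs(Q[:,0]-x)<.003]
    if len(k): print(round(x,3),len(k),np.percentile(k[:,1],[2,50,98]).round(4),np.percentile(k[:,2],[50,98]).round(4))
E
```

```text
False t=6.35 x=0.0895 y=0.3055 z=0.0456 yaw=0.0435 F=(-0.4,-0.9,0.1) M=[0. 0. 0.] w=0.0854
t=6.93 x=0.0896 y=0.3061 z=0.0455 yaw=0.0436 F=(0.9,5.4,2.9) M=[ 0.97  0.08 -0.  ] w=0.0243
t=8.03 x=0.0888 y=0.3055 z=0.1577 yaw=0.0435 F=(0.4,-0.2,-2.3) M=[0.02 0.02 0.01] w=0.0246
t=9.57 x=-0.0142 y=0.0005 z=0.1300 yaw=0.2920 F=(-0.1,0.6,-3.1) M=[ 0.02 -0.01  0.01] w=0.0243
[{'position': [259.6, 138.3], 'confidence': 0.85}] [ 0.57099685 -0.12760357  0.13      ]
5288 [ 0.01000359 -0.01308559  0.12043626] [0.05040243 0.01280043 0.14323533]
0.012 600 [-0.0121 -0.      0.0116] [0.14   0.1422]
0.018 733 [-0.0123 -0.0004  0.0114] [0.1401 0.1422]
0.024 796 [-0.0122 -0.      0.0118] [0.1401 0.1423]
0.03 796 [-0.0121 -0.0004  0.0116] [0.1402 0.1424]
0.036 858 [-0.0123 -0.0004  0.0119] [0.1401 0.1424]
0.042 940 [-0.0121 -0.0002  0.0117] [0.137  0.1421]
0.048 565 [-0.008  -0.0004  0.007 ] [0.1349 0.1371]
```

View pics/h1.png

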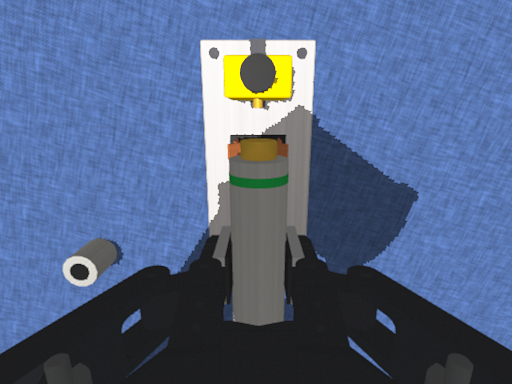

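The solenoid is held level and centred (0.3 mm off sideways) and the nose is clear of the pin at (258,103). Next I'll lower it onto the lips and press it in.

```bash
python3 - <<'E'
from h import *
X=-.0152
robot.line_to(fx(X,.070),q(A),max_speed=.08); print(loc())
for z in (.062,.058,.054,.050,.0475,.046):
    r=robot.line_to(fx(X,z),q(A),max_speed=.02,contact_N=22); print(z,r,loc())
    if r: break
E
```

```text
t=10.62 x=-0.0149 y=-0.0002 z=0.0705 yaw=0.2912 F=(0.2,-0.5,-2.4) M=[ 0.01 -0.03 -0.05] w=0.0247
0.062 False t=11.17 x=-0.0149 y=0.0001 z=0.0622 yaw=0.2912 F=(3.0,2.6,2.0) M=[ 0.56 -0.3   0.02] w=0.0240
0.058 False t=11.52 x=-0.0150 y=0.0001 z=0.0580 yaw=0.2912 F=(4.1,2.8,0.7) M=[ 0.52 -0.57  0.03] w=0.0239
0.054 False t=11.87 x=-0.0156 y=0.0003 z=0.0533 yaw=0.2912 F=(3.2,1.2,-6.6) M=[ 0.43 -0.37 -0.04] w=0.0242
0.05 False t=12.22 x=-0.0157 y=0.0003 z=0.0490 yaw=0.2912 F=(2.6,2.4,-12.2) M=[ 0.29 -0.17 -0.01] w=0.0245
0.0475 False t=12.49 x=-0.0156 y=0.0002 z=0.0468 yaw=0.2912 F=(-0.2,1.9,-12.9) M=[ 0.31 -0.08  0.03] w=0.0246
0.046 False t=12.74 x=-0.0153 y=0.0002 z=0.0458 yaw=0.2913 F=(1.1,3.3,-11.1) M=[0.5  0.07 0.05] w=0.0242
```

```bash
python3 - <<'E'
from h import *
X=-.0152
for z in (.0452,.0447,.0442,.0437):
    r=robot.line_to(fx(X,z),q(A),max_speed=.01,contact_N=15); robot.hold(.1); print(z,r,loc())
    if r or sensors.state()["contact_force"][2]>3: break
claw.gripper_to(.045); robot.hold(.2); print(loc())
m=camera_model("wrist"); im,d=capture("wrist"); np.savez("h2.npz",im=im,d=d,**m); cv2.imwrite("pics/h2.png",im)
P=cloud(d,m);L=np.stack([(P[...,:2]-O)@U,(P[...,:2]-O)@V,P[...,2]],-1)
S=(L[...,2]>.035)&(L[...,2]<.075)&(abs(L[...,1])<.0135)&(L[...,0]>.0)&(L[...,0]<.056)
Q=L[S]
for x in np.arange(.0,.056,.005):
    k=Q[abs(Q[:,0]-x)<.0025]
    if len(k)>5: print(round(x,3),len(k),np.percentile(k[:,1],[2,50,98]).round(4),np.percentile(k[:,2],[50,98]).round(4))
print("nose",Q[:,0].max())
hsv=cv2.cvtColor(im,cv2.COLOR_BGR2HSV)
Y=(L[...,0]>.05)&(L[...,0]<.11)&(abs(L[...,1])<.025)&(L[...,2]>.056)&(L[...,2]<.061)&(hsv[...,0]>20)&(hsv[...,0]<35)&(hsv[...,1]>120)
print("stop top",Y.sum(),np.percentile(L[Y],[0,2,50,98],axis=0).round(4))
B=(L[...,0]>.05)&(L[...,0]<.075)&(abs(L[...,1])<.0025)&(L[...,2]>.035)&(L[...,2]<.055)
print("pin",B.sum(),np.sort(L[B][:,0])[:8].round(4))
E
```

```text
0.0452 False t=13.09 x=-0.0152 y=0.0001 z=0.0455 yaw=0.2912 F=(-0.8,4.8,-5.6) M=[0.74 0.44 0.07] w=0.0245
0.0447 False t=13.44 x=-0.0151 y=0.0000 z=0.0454 yaw=0.2912 F=(-3.3,7.2,1.0) M=[0.83 0.85 0.09] w=0.0241
0.0442 False t=13.79 x=-0.0151 y=-0.0000 z=0.0453 yaw=0.2912 F=(-6.5,8.4,5.0) M=[0.96 1.32 0.04] w=0.0245
t=14.32 x=-0.0151 y=-0.0001 z=0.0443 yaw=0.2912 F=(-0.4,-0.6,-0.9) M=[-0.    0.    0.02] w=0.0448
0.0 282 [-0.0119 -0.0002  0.0121] [0.0553 0.0575]
0.005 582 [-0.0118 -0.0002  0.012 ] [0.0554 0.0576]
0.01 605 [-0.0122  0.0002  0.0118] [0.0555 0.0577]
0.015 624 [-0.0121 -0.0002  0.0121] [0.0554 0.0575]
0.02 651 [-0.0119  0.0002  0.012 ] [0.0554 0.0577]
0.025 675 [-0.0118 -0.0002  0.0119] [0.0554 0.0576]
0.03 677 [-0.0121  0.0002  0.0122] [0.0556 0.0577]
0.035 837 [-0.0129 -0.0002  0.013 ] [0.0557 0.0578]
0.04 1025 [-0.0129 -0.0002  0.0129] [0.0548 0.0576]
0.045 459 [-0.0078  0.0001  0.0078] [0.0505 0.0525]
0.05 271 [-0.0073  0.0001  0.0072] [0.0493 0.0524]
nose 0.049560841984431996
stop top 5180 [[ 0.0702 -0.0213  0.056 ]
 [ 0.0709 -0.0205  0.0561]
 [ 0.0809  0.      0.057 ]
 [ 0.0952  0.0211  0.0584]]
pin 227 [0.0642 0.0642 0.0642 0.0642 0.0642 0.0642 0.0642 0.0642]
```

View pics/h2.png

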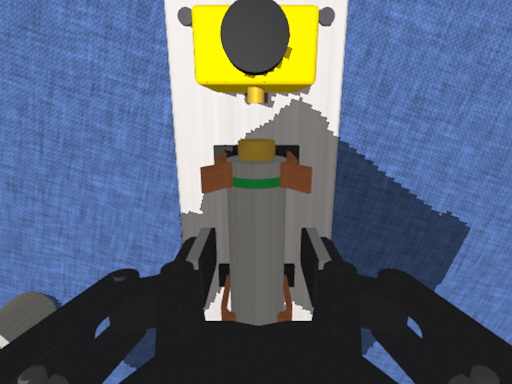

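It's home and level: the top is at 57.7 mm along its whole length. The nose is at x=49.6 mm, the free pin tip at 64.2 (256,103) and the stop face at about 70.2. I'll re-grip and slide about 20 mm.

```bash
python3 - <<'E'
from h import *
Z=.0452
robot.line_to(fx(-.0151,Z),q(A),max_speed=.02)
claw.gripper_to(.02); print(loc())
r=robot.line_to(fx(-.010,Z),q(A),max_speed=.02,contact_N=25); print(r,loc())
if not r: r=robot.line_to(fx(.001,Z),q(A),max_speed=.02,contact_N=25); print(r,loc())
base=None
fxf=lambda: -(sensors.state()["contact_force"][:2]@U)
if not r:
  for x in np.arange(.0015,.0095,.0005):
    r=robot.line_to(fx(x,Z),q(A),max_speed=.01,contact_N=8); f=fxf(); base=f if base is None else min(base,f)
    print(round(x,4),r,round(f,1),loc()[:22])
    if r or f-base>4: break
robot.hold(.2);print(loc())
E
```

```text
t=14.94 x=-0.0151 y=-0.0001 z=0.0454 yaw=0.2912 F=(-1.0,1.1,4.5) M=[0.02 0.21 0.02] w=0.0247
False t=15.35 x=-0.0102 y=0.0002 z=0.0454 yaw=0.2912 F=(-4.3,4.1,7.8) M=[0.36 0.94 0.01] w=0.0242
False t=16.05 x=0.0006 y=0.0002 z=0.0454 yaw=0.2912 F=(-7.6,3.0,9.6) M=[ 0.25  1.27 -0.02] w=0.0245
0.0015 False 8.5 t=16.30 x=0.0009 y=0.0
0.002 False 8.9 t=16.55 x=0.0014 y=0.0
0.0025 False 9.5 t=16.80 x=0.0019 y=0.0
0.003 False 10.0 t=17.05 x=0.0024 y=0.0
0.0035 False 9.2 t=17.30 x=0.0029 y=0.0
0.004 False 9.4 t=17.55 x=0.0034 y=0.0
0.0045 False 9.0 t=17.80 x=0.0039 y=0.0
0.005 False 8.8 t=18.05 x=0.0044 y=0.0
0.0055 False 10.3 t=18.30 x=0.0049 y=0.0
0.006 False 10.5 t=18.55 x=0.0054 y=0.0
0.0065 False 9.0 t=18.80 x=0.0058 y=0.0
0.007 False 15.2 t=19.05 x=0.0059 y=0.0
t=19.25 x=0.0059 y=0.0002 z=0.0453 yaw=0.2911 F=(-15.6,4.6,12.8) M=[-0.02  2.38 -0.04] w=0.0242
```

Contact: the force jumped by 6 N and motion stalled at x = 5.9 mm, where 5.5 was expected. Now I'll release, back away and check.

```bash
python3 - <<'E'
from h import *
claw.gripper_to(.045); robot.hold(.2); print(loc())
m=camera_model("wrist"); im,d=capture("wrist"); cv2.imwrite("pics/h3.png",im)
P=cloud(d,m);L=np.stack([(P[...,:2]-O)@U,(P[...,:2]-O)@V,P[...,2]],-1)
S=(abs(L[...,1])<.0135)&(L[...,2]>.05)&(L[...,0]<.075)
for x in np.arange(.015,.075,.01):
    k=L[S&(abs(L[...,0]-x)<.003)]
    if len(k)>5: print(round(x,3),np.percentile(k[:,1],[2,50,98]).round(4),np.percentile(k[:,2],98).round(4))
claw.gripper_to(.085)
p=sensors.state()["eef_pos"]; p[2]+=.12; print(robot.line_to(list(p),max_speed=.1,contact_N=10), loc())
robot.line_to([*(p[:2]-.06*U),p[2]+.05],q(A)); robot.hold(.3)
m=camera_model("wrist"); im,d=capture("wrist"); cv2.imwrite("pics/h4.png",im)
P=cloud(d,m);L=np.stack([(P[...,:2]-O)@U,(P[...,:2]-O)@V,P[...,2]],-1)
S=(abs(L[...,1])<.0135)&(L[...,2]>.047)&(L[...,2]<.062)&(L[...,0]<.066)&(L[...,0]>-.09)
for x in np.arange(-.06,.066,.01):
    k=L[S&(abs(L[...,0]-x)<.003)]
    if len(k)>5: print(round(x,3),np.percentile(k[:,1],[2,50,98]).round(4),np.percentile(k[:,2],98).round(4))
print(loc())
a=np.hstack([cv2.imread("pics/h3.png"),im]);cv2.imwrite("pics/w3.png",cv2.resize(a,(800,300),interpolation=cv2.INTER_AREA))
E
```

```text
t=19.78 x=0.0070 y=0.0000 z=0.0452 yaw=0.2912 F=(0.0,0.2,0.2) M=[ 0.03  0.01 -0.02] w=0.0451
0.015 [-0.011  -0.0005  0.0104] 0.0576
0.025 [-0.0122 -0.0006  0.0114] 0.1185
0.035 [-0.0133  0.0054  0.0133] 0.1262
0.045 [-0.0112 -0.0005  0.0102] 0.0576
0.055 [-0.0114 -0.0005  0.0107] 0.0579
0.065 [-0.0091 -0.0005  0.0084] 0.0569
False t=21.66 x=0.0068 y=0.0001 z=0.1644 yaw=0.2912 F=(0.3,-0.0,-0.9) M=[ 0.01 -0.01 -0.  ] w=0.0851
-0.06 [-0.0074 -0.0001  0.0072] 0.052
-0.05 [-0.0126 -0.0002  0.0112] 0.0577
-0.04 [-0.0132 -0.0002  0.0128] 0.0578
-0.03 [-0.0124 -0.0002  0.012 ] 0.0579
-0.02 [-0.0122 -0.0002  0.012 ] 0.0579
-0.01 [-0.0121 -0.0002  0.0118] 0.0578
0.0 [-0.012  -0.0002  0.0117] 0.0578
0.01 [-0.013  -0.0002  0.0116] 0.058
0.02 [-0.0128 -0.0007  0.0114] 0.0576
0.03 [-0.0127 -0.0002  0.0118] 0.058
0.04 [-0.0132 -0.0002  0.0127] 0.0581
0.05 [-0.0124 -0.0002  0.0111] 0.0577
0.06 [-0.0123 -0.0002  0.0119] 0.0579
t=22.68 x=-0.0528 y=0.0001 z=0.2147 yaw=0.2914 F=(0.2,-0.5,-0.4) M=[0.05 0.   0.  ] w=0.0846
```

View pics/w3.png

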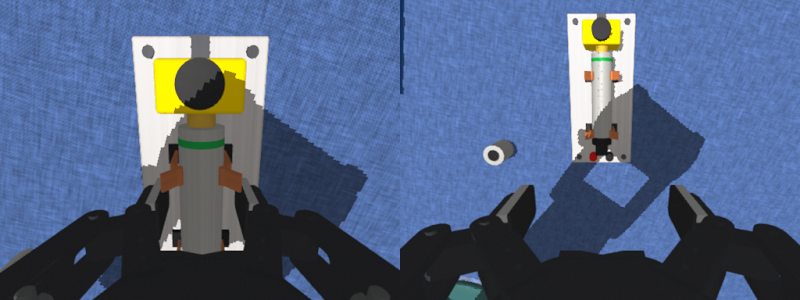

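The pictures show the nose touching the yellow face at (201,118) with no pin showing, the solenoid level in both clips, and the gripper clear. Handing in.

```bash
python3 -c "
from station import *
job.close_job(); print(sensors.state()['time_s'])"
```

```text
the job is handed in; nothing more can be done
the job is handed in; nothing more can be done
```

The solenoid is in both clips with its nose against the end stop and the contact pin pushed in. I released it, backed the gripper clear, and handed the job in at about 23 s of the 72 s allowed. No verdict was reported.

- **Snapping in:** I took the solenoid from the cradle and pressed it in with its origin about 15 mm short of the seat, nose clear of the pin. Afterwards its top was level at 57.5–57.8 mm (58 expected), and it sat within 0.2 mm of centre sideways.
- **Sliding home:** It moved at a steady 9–10 N. The force then jumped to 15 N in all, about 6 N above the sliding force, and motion stalled at fixture x = 5.9 mm. The camera estimate had been 5.5 mm.
- **Last checks:** With the gripper away, the depth picture showed the top level at 57.6–58.1 mm along the whole length and within 0.7 mm of centre. No pin or gap was visible between nose and face. The pin's travel was judged only from that picture and the stall, because the joint cannot be read directly.
- **Bystanders:** I saw no contact with them, but took no final picture to check they had not moved.

No check failed. A few depth readings of 118–126 mm in the picture taken just after release were probably the open fingers in view, and they were gone once the gripper had backed away.

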